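Find the empty bay and push its flap open

ROBOT

A 7-joint arm with a two-finger parallel gripper is mounted at the origin on a cart in front of the work surface, level with it; the furniture and walls round the work are solid. World frame = base frame: x ahead of the robot, y to its left, z up, the work surface at z = 0. Lengths are in m, angles in rad, forces in N, time in s.
With the tool pointing down it reaches from about 0.35 to 0.9 m from the base axis. Payload 8.1 kg.
Tool frame: the origin (TCP) lies at the centre of the arm's flange, where the gripper is bolted on; the fingertips stand 178 mm ahead of it and the grasp point (between the pads) lies 159 mm ahead of it; z points along the fingers, y is the direction in which the jaws open and shut (so a half turn about z gives the same grasp; the last joint's range is limited). The gripper opens to 92 mm and grips with 3 to 60 N. Pads are 19 mm wide; open, the fingers measure 130 mm over their backs; the gripper's body (75 mm by 190 mm) begins 47 mm behind the grasp point.
Start: joints at [-1.354, 0.434, 0.025, 1.573, -0.012, 1.134, -0.075], TCP at [0.197, 0.593, 0.405] pointing down, gripper open.
Joint ranges: [-2.62, 2.62], [-0.44, 2.09], [-1.27, 1.32], [0.08, 2.57], [-1.32, 4.46], [0.12, 2], [-2.74, 2.74]. Speed limits (rad/s): [2.22, 2.22, 3.01, 3.01, 3.14, 3.14, 3.14].

INTERFACE

Orientations are given as a rotation vector (axis times angle).
In Python, from cell import arm, get_image, camera_model gives the robot as it stands. The module is installed in compiled form; this text tells all that it offers.
- The arm moves only by the shell command python3 -m pendant 'ROWS' [FORCE]. ROWS is JSON, a list that holds one entry, the list of rows, each a list of 7 numbers: the shift along the tool's x, y, z in mm, then the turn, a rotation vector about the tool's x, y, z in rad, then the closure, from -1 (fully open) to 1 (shut). In form: [[[x, y, z, rx, ry, rz, hand], ...]]. A call has 1 to 20 rows; each row is the pose to reach, as a shift and turn from the pose commanded when the call began, along the tool's axes at that moment; what a row does not reach only later rows make up. A row lasts 1/8 s, in which the tool goes at most 62.5 mm and 10.7 degrees, less where a joint would pass 70% of its speed; a pose out of reach is approached as far as the arm can. A call with a gripper value outside its range is refused whole. The fingers move at their own pace and stop on an object; FORCE is the grip in N (left out, the last holds). Time passes only in rows, so rows that repeat a pose let the fingers close. It gives the time, the measured TCP pose, the force and the opening at its end, in the units of the state.
- arm.observe(): the state, without advancing time (a new reading comes with each control period).
- get_image(name): name is "scene" or "top" or "wrist"; returns the picture (384x512x3 uint8, red, green, blue); there is no depth.
- camera_model(name): a dict with "fx", "fy", "cx", "cy" (pixels), "k1" (the pictures are not rectified: a ray, as slopes to the right and down, at radius r is drawn at 1 + k1 r^2 times it, then the intrinsics apply), "position" and "orientation" of the camera in the world; the wrist camera has in their place "T_tool_cam" (4x4, takes a point from camera to tool coordinates, whose origin is the TCP and whose axes are the flange's). Camera axes: x right, y down, z forward; pixel columns grow to the right and rows downward; lengths in m; the calibration is good to about 2 mm. A picture is of the moment at which its call begins: read the wrist's pose just before it. camera_model takes no time and is no camera call.
- arm.sign_off(): hands the job in, once; it reports no verdict.
The state is a dict: "clock": time; "joints": joint angles; "dq": joint speeds; "joint_efforts": joint torques, N m; "position": TCP position; "ee_rot": TCP orientation; "force": force on the tool from outside, world axes, zero at the start; "ft_torque": the same for the moment, N m; "width": opening from 0.0 (shut) to 1.0 (fully open).
Only numpy, scipy, OpenCV 4.12 (cv2) and the standard library are available. Lean on these libraries where they do the work, as an engineer would, in place of code of your own. Each camera call takes 0.05 s, during which the arm holds its last target.

TASK

Of the four identical metal flaps in the top of the white drop chest, three rest on full bays and hold firm; one bay is empty and its flap gives when pressed. Press down on the ribbed half of one flap after another with the fingertips, without forcing, until you find the one that rocks, then push that flap fully down to its stop and leave it standing open. Do not lift or shift the pen, timer, tape, bottle, tube block or tube lying round it.

Things in the scene. Friction and masses are not known exactly. Their poses are not given: they have to be found in the camera images.
- chest: white box fixed to the bench, 150 mm deep (x), 470 mm wide (y), 100 mm high, grey top. Origin at the centre of its underside, z up; its -x side, with four small shut doors that do not move, faces the robot. In its top lie four identical metal flaps in a row along its y, one over each bay; left of them (+y) the top is a plain ledge.
- flap_a_press (a point): pressing point of the leftmost flap: upper face, middle of the ribbed patch on its long far half; moves with it. Shut, the flap is flush with the top, 100 mm above the bench. Flap 85 (x) by 81 (y) by 6 mm in an opening 90 x 86. It hinges about a line along the chest's y, 30 mm to the chest's -x from here; far edge 62 mm beyond that line, near edge 24 mm before it.
- flap_b_press (a point): pressing point of the second from the left flap: upper face, middle of the ribbed patch on its long far half; moves with it. Shut, the flap is flush with the top, 100 mm above the bench. Flap 85 (x) by 81 (y) by 6 mm in an opening 90 x 86. It hinges about a line along the chest's y, 30 mm to the chest's -x from here; far edge 62 mm beyond that line, near edge 24 mm before it.
- flap_c_press (a point): pressing point of the third from the left flap: upper face, middle of the ribbed patch on its long far half; moves with it. Shut, the flap is flush with the top, 100 mm above the bench. Flap 85 (x) by 81 (y) by 6 mm in an opening 90 x 86. It hinges about a line along the chest's y, 30 mm to the chest's -x from here; far edge 62 mm beyond that line, near edge 24 mm before it.
- flap_d_press (a point): pressing point of the rightmost flap: upper face, middle of the ribbed patch on its long far half; moves with it. Shut, the flap is flush with the top, 100 mm above the bench. Flap 85 (x) by 81 (y) by 6 mm in an opening 90 x 86. It hinges about a line along the chest's y, 30 mm to the chest's -x from here; far edge 62 mm beyond that line, near edge 24 mm before it.
- flap_a (a joint): hinge of the leftmost flap, rad: 0 shut, growing as the far half sinks into the chest and the near edge rises; stop at 1.0. Just one of the four swings, with light friction (1 to 3 N at the patch), and stays where left; the others rest on a full bay and give at most 0.06. Which one swings cannot be seen and differs each time.
- flap_b (a joint): hinge of the second from the left flap, rad: 0 shut, growing as the far half sinks into the chest and the near edge rises; stop at 1.0. Just one of the four swings, with light friction (1 to 3 N at the patch), and stays where left; the others rest on a full bay and give at most 0.06. Which one swings cannot be seen and differs each time.
- flap_c (a joint): hinge of the third from the left flap, rad: 0 shut, growing as the far half sinks into the chest and the near edge rises; stop at 1.0. Just one of the four swings, with light friction (1 to 3 N at the patch), and stays where left; the others rest on a full bay and give at most 0.06. Which one swings cannot be seen and differs each time.
- flap_d (a joint): hinge of the rightmost flap, rad: 0 shut, growing as the far half sinks into the chest and the near edge rises; stop at 1.0. Just one of the four swings, with light friction (1 to 3 N at the patch), and stays where left; the others rest on a full bay and give at most 0.06. Which one swings cannot be seen and differs each time.
- marker: black felt pen, 136 x 10 x 13 mm, lying on the plain ledge at the left end of the chest's top; loose, to be left alone. Origin at the centre of its underside.
- timer: white bench timer, 62 x 66 x 19 mm, in front of the chest; loose, to be left alone. Origin at the centre of its underside.
- tape: roll of beige tape lying flat, 65 mm across, 19 mm high, in front of the chest; loose, to be left alone. Origin at the centre of its underside.
- bottle: small glass bottle with a cap, 56 mm across, 105 mm high, left of the chest; loose, to be left alone. Origin at the centre of its underside.
- block: violet moulded tube block, 62 x 62 x 48 mm, right of the chest; loose, to be left alone. Origin at the centre of its underside.
- tube: capped sample tube, 102 mm long, 17 mm thick, lying behind the chest; loose, to be left alone. Origin at the centre of its underside.

How it is judged:
At the end, for the whole second after the job is handed in: One flap stands open by more than 0.87 rad of its 1.0 rad and all flaps are still (under 0.05 rad/s); the other three cannot open (value of joint any of flap_a, flap_b, flap_c, flap_d above 0.87 rad and velocity of joint flap_a between -0.05 and 0.05 rad/s and velocity of joint flap_b between -0.05 and 0.05 rad/s and velocity of joint flap_c between -0.05 and 0.05 rad/s and velocity of joint flap_d between -0.05 and 0.05 rad/s); the robot touches nothing.
It fails at once if the chest or a flap was pushed with more than 60 N (contact force between any of the fingers, the arm and chest above 60 N).
It fails at once if a bystander was lifted or shifted by more than 20 mm (distance of any of marker, timer, tape, bottle, block, tube from where it was at the start of the episode above 0.02 m).
It fails at once if the bottle was tipped over (angle between bottle's own z axis and vertical above 0.5 rad).
It also fails if it takes over 45 s, if anything falls off the work surface, if the arm or the gripper's body presses on something with over 40 N, if the wrist force passes 120 N, or if a joint passes its speed limit or range.

## Working session

There is one attempt and no reset: what is moved stays moved. The work goes in short steps, Python scripts to look and compute and a shell command to move; the robot and the scene stay as the last step left them, time stands still between calls to the robot, and variables do not carry over. Pictures are saved under pics/ and viewed, and the job is handed in when it is done.

```bash
mkdir -p pics; python3 - <<'E'
from cell import arm,get_image,camera_model
import cv2
print(arm.observe())
for n in("scene","top"):
    cv2.imwrite(f"pics/{n}0.png",get_image(n)[:,:,::-1]); print(n,camera_model(n))
print(camera_model("wrist"))
E
```

```text
{'clock': 0.0, 'joints': array([-1.35362257,  0.43519267,  0.02495506,  1.57407777, -0.01160581,
        1.13401068, -0.07512409]), 'dq': array([-2.26901720e-05,  3.13715510e-04, -7.66316424e-04, -1.14483613e-03,
        7.22844021e-05, -6.68766087e-04,  1.87320310e-04]), 'joint_efforts': array([-8.52232952e-04, -6.67831564e+01,  9.84518901e-01, -3.14477599e+01,
       -6.06882828e-02,  4.22964175e-02,  1.83741481e-04]), 'position': array([0.19641752, 0.59308906, 0.40397086]), 'ee_rot': array([-5.00266792e-01, -3.10138363e+00,  2.41719579e-03]), 'force': array([ 0.61011449, -0.15316261, -0.33671508]), 'ft_torque': array([ 0.02814622, -0.04205215, -0.00393376]), 'width': 0.9967783221408275}
scene {'fx': 486.8235671891496, 'fy': 486.8235671891496, 'cx': 252.64656434075246, 'cy': 191.65045359219366, 'k1': 0.002219329416757101, 'position': array([-0.08411446, -0.71691591,  0.76366202]), 'orientation': array([-2.06944738,  0.75000227, -0.39793724])}
top {'fx': 464.83119813302466, 'fy': 464.83119813302466, 'cx': 261.03218566744255, 'cy': 194.21254026724475, 'k1': -0.16658503338505054, 'position': array([0.25972002, 0.01039433, 1.54434125]), 'orientation': array([-2.18126439,  2.04162669, -0.21291157])}
{'fx': 298.93284864318804, 'fy': 298.93284864318804, 'cx': 258.6219567568715, 'cy': 191.48485509023575, 'k1': -0.02215843582571966, 'T_tool_cam': array([[-4.50734773e-04, -9.60968244e-01, -2.76658329e-01,
         7.48179820e-02],
       [ 9.99999891e-01, -4.65772137e-04, -1.13587450e-05,
         1.76343430e-04],
       [-1.17944348e-04, -2.76658304e-01,  9.60968350e-01,
         1.97177372e-02],
       [ 0.00000000e+00,  0.00000000e+00,  0.00000000e+00,
         1.00000000e+00]])}
```

View pics/top0.png

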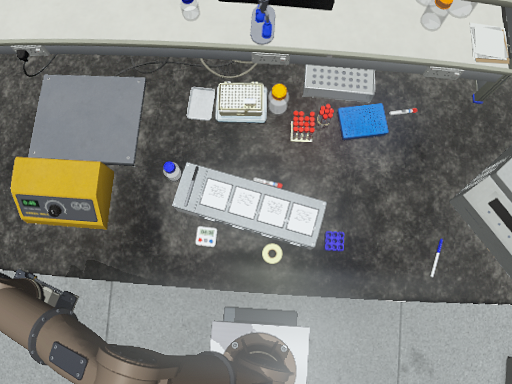

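View pics/scene0.png

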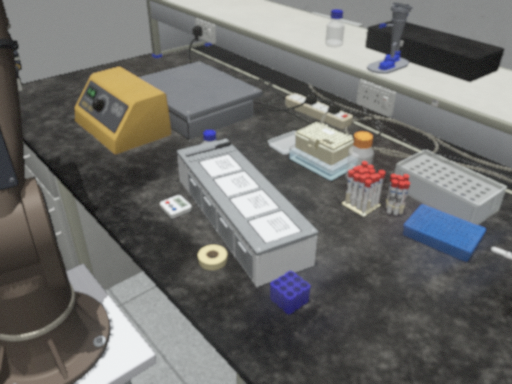

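The top view shows the chest at about (175–327, 165–245), with four white flaps at roughly (215,192), (244,200), (273,208) and (304,218). The pen is on the left ledge and the bottle at (171,170). I'll zoom in.

```bash
cat > h.py <<'E'
import numpy as np,cv2
from scipy.spatial.transform import Rotation as R
from cell import camera_model
def ray(n,uv):
    m=camera_model(n);d=np.array([(uv[0]-m['cx'])/m['fx'],(uv[1]-m['cy'])/m['fy']]);s=d.copy()
    for _ in range(20): s=d/(1+m['k1']*(s@s))
    return np.array(m['position']),R.from_rotvec(m['orientation']).apply([s[0],s[1],1])
def plane(n,uv,z):
    p,d=ray(n,uv); return p+d*(z-p[2])/d[2]
E
python3 - <<'E'
import cv2,numpy as np
from h import *
for n,(x0,x1,y0,y1) in dict(top=(160,340,150,260),scene=(170,320,130,290)).items():
    im=cv2.imread(f"pics/{n}0.png")
    c=im[y0:y1,x0:x1]; s=4 if n=='top' else 3.7
    cv2.imwrite(f"pics/{n}0z.png",cv2.resize(c,None,fx=s,fy=s,interpolation=cv2.INTER_CUBIC))
    g=im.min(2); m=np.zeros_like(g); m[y0:y1,x0:x1]=(g[y0:y1,x0:x1]>205)*255
    m=cv2.morphologyEx(m,cv2.MORPH_CLOSE,np.ones((3,3)))
    for k in cv2.findContours(m,0,2)[0]:
        if cv2.contourArea(k)>150:
            r=cv2.minAreaRect(k); print(n,r,plane(n,r[0],.1).round(4), [plane(n,q,.1).round(3)[:2].tolist() for q in cv2.boxPoints(r)])
E
```

```text
top ((205.93292236328125, 236.10366821289062), (19.104658126831055, 17.669044494628906), 6.340191841125488) [0.4134 0.1879 0.1   ] [[0.387, 0.219], [0.442, 0.217], [0.44, 0.157], [0.385, 0.159]]
top ((259.4979553222656, 206.80711364746094), (118.40303039550781, 25.997669219970703), 16.090816497802734) [0.5174 0.027  0.1   ] [[0.517, 0.219], [0.6, 0.204], [0.517, -0.165], [0.437, -0.145]]
scene ((274.116943359375, 225.83407592773438), (26.097679138183594, 42.99274444580078), 70.70995330810547) [ 0.488 -0.109  0.1  ] [[0.459, -0.06], [0.564, -0.079], [0.517, -0.156], [0.419, -0.136]]
scene ((177.74998474121094, 203.75003051757812), (15.17893123626709, 20.55480194091797), 71.56504821777344) [0.371 0.095 0.1  ] [[0.358, 0.127], [0.408, 0.12], [0.384, 0.064], [0.336, 0.072]]
scene ((253.9811553955078, 203.4339599609375), (22.252410888671875, 40.933448791503906), 74.05460357666016) [ 0.5079 -0.0171  0.1   ] [[0.48, 0.033], [0.583, 0.009], [0.535, -0.066], [0.44, -0.041]]
scene ((236.09132385253906, 183.34234619140625), (19.646774291992188, 39.035892486572266), 75.0685806274414) [0.5283 0.0758 0.1   ] [[0.5, 0.126], [0.603, 0.102], [0.556, 0.027], [0.46, 0.052]]
scene ((220.4412078857422, 165.26470947265625), (17.220027923583984, 36.62287902832031), 75.96376037597656) [0.5498 0.1689 0.1   ] [[0.521, 0.218], [0.623, 0.195], [0.578, 0.121], [0.483, 0.145]]
```

View pics/top0z.png

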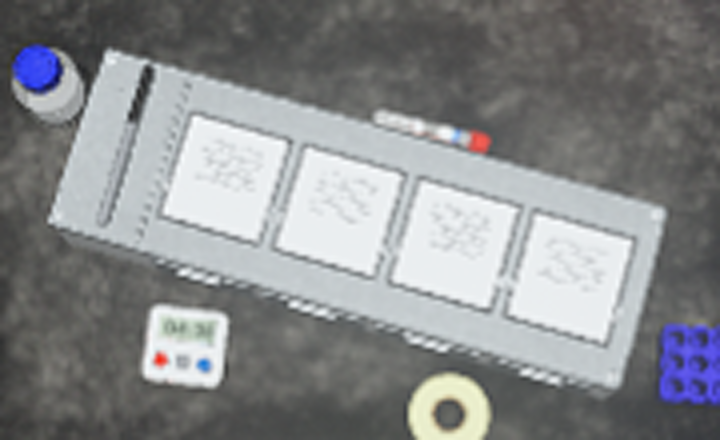

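View pics/scene0z.png

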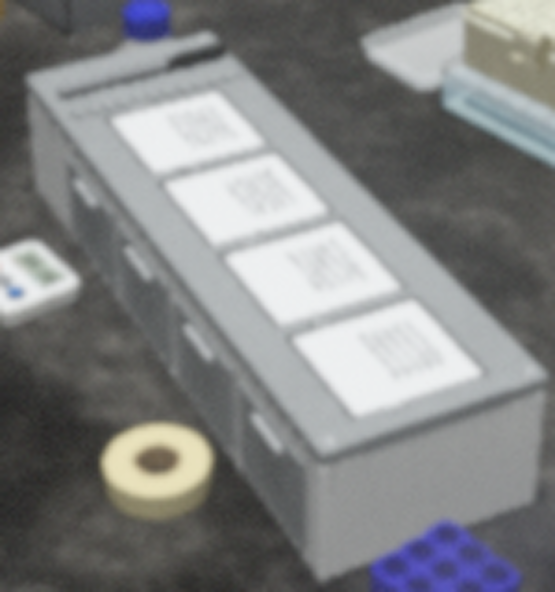

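The zooms show four white flaps, each with a ribbed patch on its far half. In the top zoom the patches are near (232,163), (343,195), (460,228) and (574,262). Next I'll measure the flap centres and the chest axis.

```bash
python3 - <<'E'
import cv2,numpy as np
from h import *
out={}
for n,(x0,x1,y0,y1) in dict(top=(160,340,170,250),scene=(195,320,130,290)).items():
    im=cv2.imread(f"pics/{n}0.png"); g=im.min(2); 
    m=np.zeros_like(g); m[y0:y1,x0:x1]=(g[y0:y1,x0:x1]>205)*255
    l=[]
    for k in cv2.findContours(m,0,2)[0]:
        if cv2.contourArea(k)>300:
            h=cv2.convexHull(k); M=cv2.moments(h); c=(M['m10']/M['m00'],M['m01']/M['m00']); l.append((c,plane(n,c,.1)[:2]))
    l.sort(key=lambda a:-a[1][1]); out[n]=l
    print(n,[(np.round(a,1).tolist(),b.round(4).tolist()) for a,b in l])
t=np.array([b for a,b in out['top']]); s=np.array([b for a,b in out['scene']])
if len(t)==4==len(s):
  print('diff',(t-s).round(4))
  t=(t+s)/2
  d=t[0]-t[3]; print('pitch',np.linalg.norm(d)/3); ey=d/np.linalg.norm(d); ex=np.array([ey[1],-ey[0]])
  print('yaw',np.arctan2(ex[1],ex[0]))
  for c in t: print('press',(c+ex*.011).round(4))
  # flap extents: centre is 19mm beyond hinge; press 30 => +11
E
```

```text
top [([205.9, 236.0], [0.4135, 0.188]), ([215.5, 194.1], [0.549, 0.1691]), ([244.6, 202.7], [0.5275, 0.0748]), ([287.5, 214.9], [0.4973, -0.0625])]
scene [([220.2, 165.3], [0.5492, 0.1693]), ([235.8, 183.4], [0.5276, 0.0761]), ([253.7, 203.5], [0.5073, -0.0169]), ([273.8, 226.3], [0.4865, -0.1097])]
diff [[-0.1356  0.0187]
 [ 0.0215  0.093 ]
 [ 0.0202  0.0917]
 [ 0.0108  0.0472]]
pitch 0.08831293671394373
yaw 0.0398539975387357
press [0.4923 0.1791]
press [0.5493 0.123 ]
press [0.5284 0.0294]
press [ 0.5029 -0.0857]
```

```bash
cat >> h.py <<'E'
from cell import arm
yaw=-0.2208
P=dict(a=(.5599,.1669),b=(.5383,.0737),c=(.5180,-.0193),d=(.4972,-.1121))
def go(k,tipz,dx=0):
    s=arm.observe(); Rt=R.from_rotvec(s['ee_rot']); z=np.array([0,0,-1.])
    ex=np.array([np.cos(yaw),np.sin(yaw),0]); best=None
    for sg in(1,-1):
        X=sg*ex; T=R.from_matrix(np.array([X,np.cross(z,X),z]).T); r=(Rt.inv()*T).as_rotvec()
        if best is None or np.linalg.norm(r)<np.linalg.norm(best): best=r
    t=np.array([*P[k],tipz+.178])+dx*ex
    print('t',s['clock'],'tip',(s['position']+Rt.apply([0,0,.178])).round(4),'F',s['force'].round(1),'w',s['width'])
    print(k,'shift mm',(Rt.inv().apply(t-s['position'])*1000).round(1),'turn',best.round(3))
E
python3 - <<'E'
from h import *
s=arm.observe();print(R.from_rotvec(s['ee_rot']).as_matrix().round(3),s['joints'].round(2)); go('a',.13)
E
```

```text
[[-0.949  0.314 -0.   ]
 [ 0.314  0.949 -0.001]
 [-0.    -0.001 -1.   ]] [-1.35  0.44  0.02  1.57 -0.01  1.13 -0.08]
t 0.1 tip [0.1964 0.5929 0.226 ] F [0.6 0.1 0. ] w 1.0029630173515338
a shift mm [-479.  -290.2   96.5] turn [-0.001  0.    -0.099]
```

```bash
python3 -m pendant '[[[-120,-72,0,0,0,-0.03,1],[-240,-145,0,0,0,-0.06,1],[-360,-218,0,0,0,-0.08,1],[-479,-290,0,0,0,-0.099,1],[-479,-290,0,0,0,-0.099,1],[-479,-290,0,0,0,-0.099,1],[-479,-290,0,0,0,-0.099,1],[-479,-290,0,0,0,-0.099,1],[-479,-290,0,0,0,-0.099,1],[-479,-290,20,0,0,-0.099,1],[-479,-290,40,0,0,-0.099,1],[-479,-290,60,0,0,-0.099,1],[-479,-290,70,0,0,-0.099,1],[-479,-290,70,0,0,-0.099,1]]]'
python3 - <<'E'
from h import *
go('a',.106)
cv2.imwrite("pics/s1.png",__import__('cell').get_image("scene")[:,:,::-1])
cv2.imwrite("pics/w1.png",__import__('cell').get_image("wrist")[:,:,::-1])
E
```

```text
clock: 1.85
position: [0.5598, 0.1674, 0.3342]
ee_rot: [-0.346, -3.121, 0.001]
force: [0.0, 0.7, 0.6]
width: 0.004
t 1.85 tip [0.5596 0.1673 0.1562] F [0.  0.7 0.6] w 0.003977026369544149
a shift mm [-0.2 -0.4 50.2] turn [-0.001 -0.001 -0.   ]
```

View pics/s1.png

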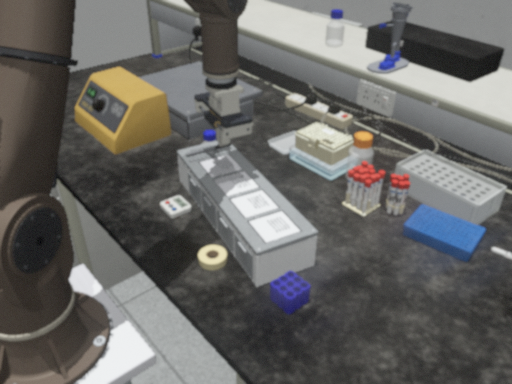

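View pics/w1.png

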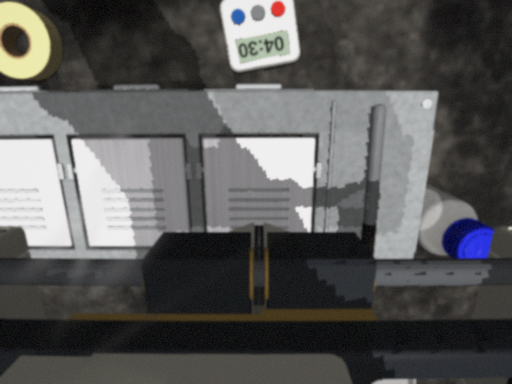

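The wrist view shows the closed fingers squared to the chest and over flap a, whose ribs are at about (258,200). The bottle sits to one side, below the gripper body. I'll go down to just above the flap and press in small steps.

```bash
python3 -m pendant '[[[0,0,20,0,0,0,1],[0,0,40,0,0,0,1],[0,0,52,0,0,0,1],[0,0,54,0,0,0,1],[0,0,56,0,0,0,1],[0,0,56,0,0,0,1]]]'; python3 -m pendant '[[[0,0,1,0,0,0,1],[0,0,2,0,0,0,1],[0,0,2,0,0,0,1]]]'
```

```text
clock: 2.7
position: [0.5602, 0.1675, 0.2792]
ee_rot: [0.346, 3.122, 0.001]
force: [0.1, 0.6, -0.3]
width: 0.002
clock: 3.08
position: [0.5603, 0.1674, 0.2777]
ee_rot: [0.346, 3.121, 0.001]
force: [-1.2, -0.2, 7.8]
width: 0.006
```

```bash
python3 -m pendant '[[[0,0,1,0,0,0,1],[0,0,1,0,0,0,1]]]'; python3 -m pendant '[[[0,0,1,0,0,0,1],[0,0,1,0,0,0,1]]]'
```

```text
clock: 3.32
position: [0.5603, 0.1674, 0.2775]
ee_rot: [0.346, 3.121, 0.002]
force: [-4.7, -0.8, 17.4]
width: 0.006
clock: 3.58
position: [0.5603, 0.1673, 0.2774]
ee_rot: [0.346, 3.121, 0.002]
force: [-7.7, -1.4, 26.5]
width: 0.003
```

Flap a is firm: it took 26 N and gave only about 0.3 mm. Now flap b.

```bash
python3 -m pendant '[[[0,0,-15,0,0,0,1],[0,0,-30,0,0,0,1],[0,-48,-30,0,0,0,1],[0,-95,-30,0,0,0,1],[0,-95,-30,0,0,0,1],[0,-95,-15,0,0,0,1],[0,-95,-7,0,0,0,1],[0,-95,-5,0,0,0,1]]]'; python3 -c "
from h import *
go('b',.1)"; python3 -m pendant '[[[0,0,2,0,0,0,1],[0,0,3,0,0,0,1],[0,0,3,0,0,0,1]]]'
```

```text
clock: 4.58
position: [0.539, 0.0757, 0.2785]
ee_rot: [-0.344, -3.121, 0.001]
force: [-0.6, 0.3, 0.6]
width: 0.004
t 4.575 tip [0.5386 0.0756 0.1005] F [-0.6  0.3  0.6] w 0.0043731567316980585
b shift mm [ 0.2 -2.1  0.5] turn [-0.001 -0.002  0.002]
clock: 4.95
position: [0.5391, 0.0753, 0.2776]
ee_rot: [-0.345, -3.122, -0.001]
force: [-5.1, 1.4, 11.0]
width: 0.001
```

```bash
python3 -m pendant '[[[0,0,1,0,0,0,1],[0,0,2,0,0,0,1],[0,0,2,0,0,0,1]]]'
```

```text
clock: 5.32
position: [0.539, 0.0752, 0.2773]
ee_rot: [0.345, 3.122, 0.002]
force: [-11.8, -0.3, 33.9]
width: 0.01
```

Flap b is firm too: 34 N with no travel. Now flap c.

```bash
python3 -m pendant '[[[0,0,-15,0,0,0,1],[0,0,-30,0,0,0,1],[0,-48,-30,0,0,0,1],[0,-96,-30,0,0,0,1],[0,-96,-30,0,0,0,1],[0,-96,-15,0,0,0,1],[0,-96,-7,0,0,0,1],[0,-96,-5,0,0,0,1]]]'; python3 -c "
from h import *
go('c',.1)"; python3 -m pendant '[[[0,0,2,0,0,0,1],[0,0,3,0,0,0,1],[0,0,3,0,0,0,1]]]'
```

```text
clock: 6.32
position: [0.518, -0.0179, 0.2786]
ee_rot: [-0.343, -3.121, 0.0]
force: [-0.2, -0.2, -0.3]
width: 0.004
t 6.325 tip [ 0.5177 -0.0179  0.1006] F [-0.2 -0.2 -0.3] w 0.004183731950267452
c shift mm [-0.3 -1.3  0.6] turn [-0.    -0.002  0.002]
clock: 6.7
position: [0.5181, -0.0184, 0.2776]
ee_rot: [-0.345, -3.123, -0.001]
force: [-4.6, 1.6, 12.4]
width: 0.005
```

```bash
python3 -m pendant '[[[0,0,1,0,0,0,1],[0,0,2,0,0,0,1],[0,0,2,0,0,0,1]]]'
```

```text
clock: 7.08
position: [0.518, -0.0185, 0.2773]
ee_rot: [0.345, 3.122, 0.002]
force: [-12.9, 1.9, 35.6]
width: 0.007
```

Flap c is firm, so it should be d.

```bash
python3 -m pendant '[[[0,0,-15,0,0,0,1],[0,0,-30,0,0,0,1],[0,-48,-30,0,0,0,1],[0,-96,-30,0,0,0,1],[0,-96,-30,0,0,0,1],[0,-96,-15,0,0,0,1],[0,-96,-7,0,0,0,1],[0,-96,-5,0,0,0,1]]]'; python3 -c "
from h import *
go('d',.1)"; python3 -m pendant '[[[0,0,2,0,0,0,1],[0,0,3,0,0,0,1],[0,0,3,0,0,0,1]]]'
```

```text
clock: 8.07
position: [0.4971, -0.1115, 0.2786]
ee_rot: [-0.343, -3.121, -0.0]
force: [-1.5, 1.0, -0.1]
width: 0.004
t 8.075 tip [ 0.4967 -0.1114  0.1006] F [-1.5  1.  -0.1] w 0.004106993512441355
d shift mm [-0.3 -0.6  0.6] turn [ 0.    -0.002  0.002]
clock: 8.45
position: [0.4973, -0.1126, 0.2769]
ee_rot: [0.346, 3.122, 0.0]
force: [-0.3, 0.2, 0.8]
width: 0.004
```

```bash
python3 -m pendant '[[[0,0,1,0,0,0,1],[0,0,2,0,0,0,1],[0,0,2,0,0,0,1]]]'
```

```text
clock: 8.82
position: [0.4973, -0.1127, 0.2748]
ee_rot: [0.346, 3.122, 0.0]
force: [1.0, 0.6, 0.7]
width: 0.003
```

Flap d gives. I'll push it down gradually.

```bash
python3 -m pendant '[[[0,0,3,0,0,0,1],[0,0,6,0,0,0,1],[0,0,9,0,0,0,1],[0,0,12,0,0,0,1],[0,0,15,0,0,0,1],[0,0,18,0,0,0,1],[0,0,18,0,0,0,1]]]'; python3 -m pendant '[[[0,0,2,0,0,0,1],[0,0,4,0,0,0,1],[0,0,4,0,0,0,1]]]'
```

```text
clock: 9.7
position: [0.4971, -0.1127, 0.2565]
ee_rot: [-0.346, -3.122, 0.0]
force: [0.8, 0.2, 0.3]
width: 0.004
clock: 10.07
position: [0.4972, -0.1127, 0.2527]
ee_rot: [0.346, 3.122, 0.0]
force: [1.0, -0.6, 1.4]
width: 0.006
```

```bash
python3 -m pendant '[[[0,0,2,0,0,0,1],[0,0,3,0,0,0,1],[0,0,3,0,0,0,1]]]'; python3 -c "
from h import *
from cell import get_image
for n in('scene','wrist'): cv2.imwrite('pics/%s2.png'%n,get_image(n)[:,:,::-1])"
```

```text
clock: 10.45
position: [0.4979, -0.1128, 0.2502]
ee_rot: [0.346, 3.12, -0.0]
force: [3.2, -0.7, 5.6]
width: 0.006
```

View pics/scene2.png

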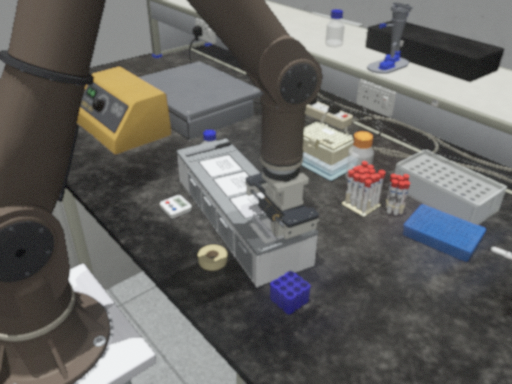

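View pics/wrist2.png

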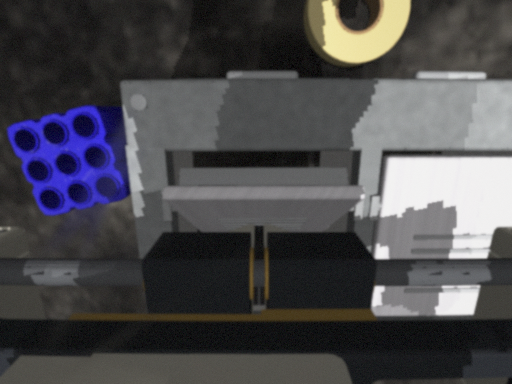

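The wrist view shows flap d tilted steeply, its near edge raised around row 190. The force is starting to climb as it nears the stop, so I'll press a bit more to be sure.

```bash
python3 -m pendant '[[[0,0,1,0,0,0,1],[0,0,1,0,0,0,1]]]';  python3 -m pendant '[[[0,0,1,0,0,0,1],[0,0,1,0,0,0,1]]]'
```

```text
clock: 10.8
position: [0.4981, -0.1128, 0.2494]
ee_rot: [0.346, 3.119, -0.0]
force: [2.0, -0.1, 6.6]
width: 0.005
clock: 11.05
position: [0.4984, -0.1129, 0.2486]
ee_rot: [0.346, 3.119, -0.0]
force: [2.4, -1.0, 7.3]
width: 0.004
```

```bash
python3 -m pendant '[[[0,0,1,0,0,0,1],[0,0,2,0,0,0,1],[0,0,2,0,0,0,1]]]';  python3 -m pendant '[[[0,0,1,0,0,0,1],[0,0,2,0,0,0,1],[0,0,2,0,0,0,1]]]'
```

```text
clock: 11.42
position: [0.4989, -0.113, 0.247]
ee_rot: [0.346, 3.117, -0.0]
force: [4.4, -1.5, 9.7]
width: 0.002
clock: 11.8
position: [0.4995, -0.1131, 0.2454]
ee_rot: [0.346, 3.115, -0.001]
force: [6.1, -1.3, 12.6]
width: 0.006
```

The fingers now seem to be sliding down the stopped flap, deflecting in +x as the force grows. I'll retract and measure the flap angle.

```bash
python3 -m pendant '[[[0,0,-10,0,0,0,1],[0,0,-25,0,0,0,1],[0,0,-45,0,0,0,1],[0,0,-75,0,0,0,1],[-40,0,-120,0,0,0,1],[-60,0,-160,0,0,0,1],[-60,0,-160,0,0,0,1],[-60,0,-160,0,0,0,1]]]'; python3 -c "
from h import *
from cell import get_image
s=arm.observe();print(s['position'],s['ee_rot'])
go('d',.07)
for n in('scene','top','wrist'): 
  im=get_image(n)[:,:,::-1];cv2.imwrite('pics/%s3.png'%n,im)
  if n=='scene': cv2.imwrite('pics/scene3z.png',cv2.resize(im[170:280,200:330],None,fx=5,fy=5,interpolation=cv2.INTER_CUBIC))"
```

```text
clock: 12.8
position: [0.5548, -0.1256, 0.4032]
ee_rot: [-0.346, -3.121, -0.0]
force: [0.6, -0.4, -0.7]
width: 0.003
[ 0.55476449 -0.12555196  0.40318075] [-3.46005171e-01 -3.12061873e+00 -3.74583357e-04]
t 12.8 tip [ 0.5544 -0.1255  0.2252] F [ 0.6 -0.4 -0.7] w 0.0034446140224853807
d shift mm [ 58.8   0.5 155.3] turn [ 0.    -0.002 -0.   ]
```

View pics/wrist3.png

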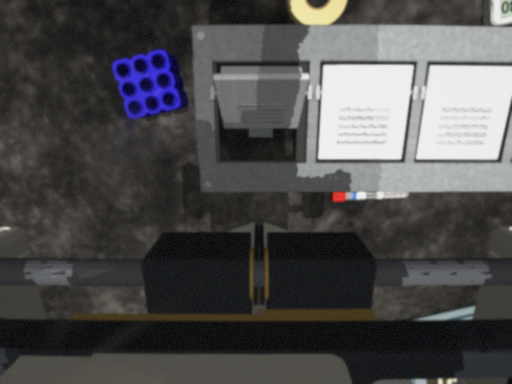

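View pics/scene3z.png

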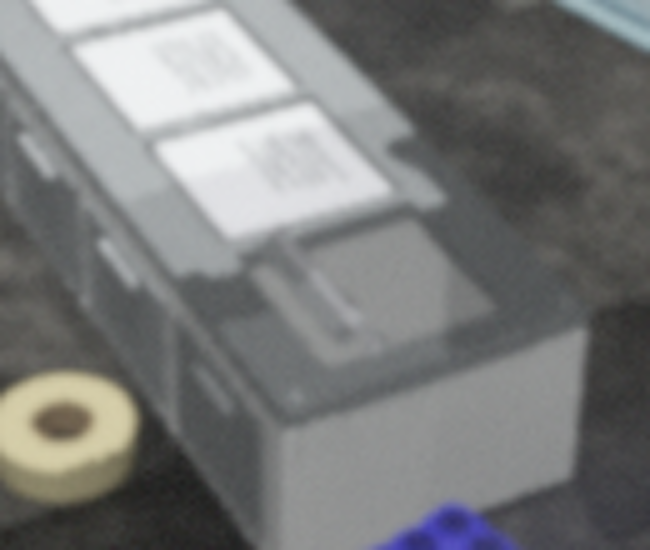

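The wrist view shows flap d open: its upper face runs from a raised near edge at about (262,70) to a far edge at about (260,128). There is a dark void below, and the other flaps are shut. I'll compute the angle.

```bash
python3 - <<'E'
from h import *
im=cv2.imread('pics/wrist3.png'); cv2.imwrite('pics/w3z.png',cv2.resize(im[45:175,195:325],None,fx=4.6,fy=4.6,interpolation=cv2.INTER_CUBIC))
g=im.min(2).astype(int); 
for c in(235,285): print(c,[(r,g[r-0,c-3:c+4].mean().round().astype(int)) for r in list(range(60,82))+list(range(122,140))])
m=camera_model('wrist'); s=arm.observe(); Rt=R.from_rotvec(s['ee_rot']); T=m['T_tool_cam']
ex=np.array([np.cos(yaw),np.sin(yaw),0]); ey=np.array([-ex[1],ex[0],0])
H=np.array([*P['d'],.1])-.03*ex
def wray(uv):
    d=np.array([(uv[0]-m['cx'])/m['fx'],(uv[1]-m['cy'])/m['fy']]);q=d.copy()
    for _ in range(20): q=d/(1+m['k1']*(q@q))
    return s['position']+Rt.apply(T[:3,3]), Rt.apply(T[:3,:3]@[q[0],q[1],1])
p0,d0=wray((340,62)); 
# check: shut flap c extents on z=.1 in chest coords rel hinge
for uv in((367,62),(367,161),(260,50),(260,163)):
    p,d=wray(uv); x=p+d*(.1-p[2])/d[2]; print(uv,'x rel hinge mm',((x-H)@ex*1000).round(1),'y',((x-H)@ey*1000).round(1))
for a in(.7,.8,.87,.9,.95,1.0,1.05):
    o=[]
    for L,sg in((.062,1),(-.024,1)):
        X=H+ex*L*np.cos(a)-np.array([0,0,L*np.sin(a)])
        pc=np.linalg.inv(T)@np.r_[Rt.inv().apply(X-s['position']),1]; u=pc[:2]/pc[2]; u=u*(1+m['k1']*(u@u))
        o.append((m['fx']*u+[m['cx'],m['cy']]).round(1).tolist())
    print(a,'far',o[0],'near',o[1])
E
```

```text
235 [(60, np.int64(87)), (61, np.int64(68)), (62, np.int64(49)), (63, np.int64(29)), (64, np.int64(27)), (65, np.int64(53)), (66, np.int64(87)), (67, np.int64(108)), (68, np.int64(115)), (69, np.int64(115)), (70, np.int64(116)), (71, np.int64(118)), (72, np.int64(120)), (73, np.int64(128)), (74, np.int64(142)), (75, np.int64(156)), (76, np.int64(162)), (77, np.int64(166)), (78, np.int64(161)), (79, np.int64(145)), (80, np.int64(123)), (81, np.int64(114)), (122, np.int64(97)), (123, np.int64(90)), (124, np.int64(85)), (125, np.int64(83)), (126, np.int64(82)), (127, np.int64(74)), (128, np.int64(56)), (129, np.int64(30)), (130, np.int64(17)), (131, np.int64(19)), (132, np.int64(18)), (133, np.int64(21)), (134, np.int64(15)), (135, np.int64(13)), (136, np.int64(17)), (137, np.int64(17)), (138, np.int64(21)), (139, np.int64(16))]
285 [(60, np.int64(64)), (61, np.int64(52)), (62, np.int64(40)), (63, np.int64(29)), (64, np.int64(27)), (65, np.int64(46)), (66, np.int64(71)), (67, np.int64(90)), (68, np.int64(94)), (69, np.int64(95)), (70, np.int64(93)), (71, np.int64(94)), (72, np.int64(98)
[... 315 characters left out ...]
 (128, np.int64(53)), (129, np.int64(33)), (130, np.int64(30)), (131, np.int64(29)), (132, np.int64(28)), (133, np.int64(28)), (134, np.int64(28)), (135, np.int64(26)), (136, np.int64(26)), (137, np.int64(27)), (138, np.int64(27)), (139, np.int64(30))]
(367, 62) x rel hinge mm -23.8 y 95.3
(367, 161) x rel hinge mm 64.5 y 103.7
(260, 50) x rel hinge mm -33.3 y 0.9
(260, 163) x rel hinge mm 66.5 y 1.0
0.7 far [258.9, 138.6] near [259.0, 66.0]
0.8 far [258.9, 134.2] near [259.0, 67.8]
0.87 far [258.9, 131.0] near [259.0, 69.3]
0.9 far [258.9, 129.6] near [259.0, 69.9]
0.95 far [258.9, 127.1] near [259.0, 71.1]
1.0 far [258.9, 124.6] near [259.0, 72.3]
1.05 far [258.9, 122.1] near [259.0, 73.5]
```

View pics/w3z.png

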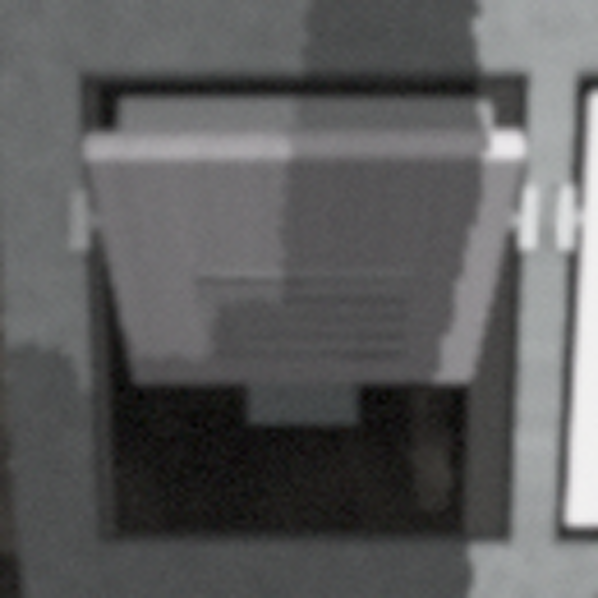

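```bash
python3 - <<'E'
from h import *
from scipy.optimize import least_squares
m=camera_model('wrist'); s=arm.observe(); Rt=R.from_rotvec(s['ee_rot']); T=m['T_tool_cam']
ex=np.array([np.cos(yaw),np.sin(yaw),0]); zz=np.array([0,0,1.])
def row(L,h,a,k,dx,t=0):
    H=np.array([*P['d'],.1-h])+(dx-.03)*ex
    X=H+ex*(L*np.cos(a)+(h-t)*np.sin(a))+zz*((h-t)*np.cos(a)-L*np.sin(a))
    pc=np.linalg.inv(T)@np.r_[Rt.inv().apply(X-s['position']),1]; u=pc[:2]/pc[2]; u=u*(1+m['k1']*(u@u)); return m['fy']*u[1]+m['cy']
for h in(0,.003,.006,.009):
  for dx in(0,.002):
    f=lambda a:row(.062,h,a,0,dx)-128.2
    from scipy.optimize import brentq
    a=brentq(f,.3,1.3); print(h,dx,'a',round(a,3),'near',round(row(-.024,h,a,0,dx),1),'near underside',round(row(-.024,h,a,0,dx,.006),1),'obs 79.7 / 73.5')
r=least_squares(lambda p:[row(.062,p[0]/100,p[1],0,p[2]/100)-128.2,row(-.024,p[0]/100,p[1],0,p[2]/100)-79.7,row(-.024,p[0]/100,p[1],0,p[2]/100,.006)-73.5,p[2]*5],[.3,.9,0]);print(r.x,r.fun)
E
```

```text
0 0 a 0.928 near 70.6 near underside 64.9 obs 79.7 / 73.5
0 0.002 a 0.966 near 74.0 near underside 68.1 obs 79.7 / 73.5
0.003 0 a 0.973 near 75.0 near underside 69.1 obs 79.7 / 73.5
0.003 0.002 a 1.011 near 78.5 near underside 72.4 obs 79.7 / 73.5
0.006 0 a 1.02 near 79.6 near underside 73.5 obs 79.7 / 73.5
0.006 0.002 a 1.057 near 83.2 near underside 77.0 obs 79.7 / 73.5
0.009 0 a 1.067 near 84.4 near underside 78.2 obs 79.7 / 73.5
0.009 0.002 a 1.105 near 88.1 near underside 81.7 obs 79.7 / 73.5
[6.02448988e-01 1.02019500e+00 3.73310411e-04] [-0.00395623 -0.05035743  0.0526005   0.00186655]
```

The edge fit gives about 1.02 rad with residuals under 0.1 px, so the flap is at its stop. The arm is about 125 mm clear of the chest.

```bash
python3 - <<'E'
from cell import arm
import cv2,numpy as np
a=cv2.imread('pics/scene0.png').astype(int);b=cv2.imread('pics/scene3.png').astype(int)
for n,(x,y) in dict(timer=(175,205),tape=(212,257),block=(290,291),bottlecap=(209,135)).items():
    print(n,np.abs(a-b)[y-14:y+14,x-14:x+14].mean().round(1))
print(np.abs(arm.observe()['dq']).max(),arm.sign_off())
E
```

```text
timer 1.5
tape 14.4
block 6.0
bottlecap 1.7
the job is handed in; nothing more can be done
0.007607870530292824 None
```

The rightmost flap, d, was the loose one. I pushed it down to its stop, backed the arm well clear and handed the job in; it returned no verdict.

- **Finding it:** I pressed the flaps from left to right. Flaps a, b and c held firm at 26, 34 and 36 N and gave only about 0.3 mm. Flap d gave way at about 1 N.
- **Opening it:** Near the end of d's travel the force rose to about 13 N and the fingers began to slide on the tilted flap. All readings stayed well under the 60 N limit.
- **Angle check:** After the arm was clear, the flap's edges in the wrist picture fitted an angle of about 1.02 rad, against a stop at 1.0. An earlier, rougher estimate that put the hinge line at the flap's surface gave 0.93 rad, but did not match the near edge. Both are above the required 0.87.
- **Bystanders:** Before-and-after scene pictures matched closely for the timer and bottle. The tape and block patches differed more, which I put down to the arm's shadow; I did not measure their positions again. The pen and tube were not compared. The fingers only went low over the flaps, and no unexpected contact force showed.

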